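Refit the plug of a rinse tub's draw-off tap

ROBOT

A 6-joint arm with a two-finger parallel gripper is mounted at the origin on the work surface. World frame = base frame: x ahead of the robot, y to its left, z up, the work surface at z = 0. Lengths are in m, angles in rad, forces in N, time in s.
With the tool pointing down it reaches from about 0.35 to 0.875 m from the base axis. Payload 4.2 kg.
Tool frame: the origin (TCP) lies at the very end of the fingers, on their centre line; the grasp point (between the pads) lies 19 mm behind it; z points along the fingers, y is the line along which they close (so a half turn about z gives the same grasp; the last joint's range is limited). The gripper opens to 85 mm and grips with 20 to 120 N. Pads are 22 mm wide; open, the fingers measure 114 mm over their backs; the gripper's body (76 mm by 85 mm) begins 54 mm behind the grasp point. The pads swing forward as they close: fully open they stand 13 mm farther back than shut.
Start: joints at [-0.933, 0.385, 0.008, 0, -1.194, -0.259], TCP at [0.231, -0.581, 0.231] pointing down, gripper open.
Joint ranges: [-3.14, 3.14], [-1.21, 2.06], [-1.07, 1.41], [-3.16, 2.05], [-2.99, -0.16], [-3.1, 3.1]. Speed limits (rad/s): [2.79, 2.79, 3.14, 3.14, 3.14, 3.14].

INTERFACE

Orientations are given as a rotation vector (axis times angle).
In Python, from workcell import robot, move_gripper, kin, viewer, job_done, readout gives the robot as it stands. Calls block until the motion is done:
- robot.goto(position, orientation): joint-space move of the TCP to a pose.
- robot.movel(position, feed=0.15, rotation=None, guard=None): straight line of the TCP; rotation=None keeps the orientation; feed is the mean speed in m/s. With guard (N) it stops when the force on the tool has changed by that much, and returns True; else False.
- robot.set_joints(angles): joint-space move.
- move_gripper(opening, strength=None): finger opening in m; strength is the grip in N (None keeps the last); returns when the fingers have stopped.
- robot.pause(seconds).
- kin.ik(position, orientation): joint angles nearest the present ones, or None.
- viewer.capture(name): name is "scene" or "side" or "wrist"; returns a dict with "pixels" (384x512x3 uint8, red, green, blue), "camera_matrix" (3x3 intrinsics, pixels), "view" (4x4, takes a point from world to camera coordinates). Camera axes: x right, y up, looking along -z (the intrinsics and any distortion apply to the point x, -y, -z); pixel columns grow to the right and rows downward; lengths in m; the calibration is good to about 2 mm. A picture is of the moment at which its call begins. There is no depth.
A pose or a line that the arm cannot do raises robot.PlanningError and nothing moves.
- job_done(): hands the job in; it is judged then, once.
Readings, each from a call of its own:
- readout.read_t(): time.
- readout.read_joint_positions(): joint angles.
- readout.read_qd(): joint speeds.
- readout.read_joint_efforts(): joint torques, N m.
- readout.read_tcp_pos(): TCP position.
- readout.read_ee_rot(): TCP orientation.
- readout.read_ft_force(): force on the tool from outside, world axes, zero at the start.
- readout.read_moment(): the same for the moment, N m.
- readout.read_width(): finger opening in m.
- readout.read_finger_force(): force on a finger pad.
Only numpy, scipy, OpenCV 4.12 (cv2) and the standard library are available. Lean on these libraries where they do the work, as an engineer would, in place of code of your own. Each camera call takes 0.05 s, during which the arm holds its last target. There are 200 camera calls.

TASK

Fit the tapered plug with the bar handle back into the open tap of the steel rinse tub: lower it in without dropping it, then twist it while pressing it down, without forcing the tap down on its soft mount, until its collar sits fully home on the tap's rim and the bar handle lies in the closed position, straight across the line of the spout. Let go so that it holds there by itself, and leave the round-knobbed stopper, the punnet and the jar where they stand.

Things in the scene. Friction and masses are not known exactly. Their poses are not given: they have to be found in the camera images.
- tub: Fixed steel rinse tub, 265 x 200 mm, 100 mm high, with a tap on its near face. Origin at table level on the axis of the tap's upright bore; z up, x from the spout through the tap towards the tub (tub wall 75 mm from the bore's axis), so the spout points along -x.
- tap_mouth (a point): Centre of the tap's open mouth, on the bore's axis in the plane of the rim, 85 mm above the table when unloaded; moves with the tap; axes as the tub's. The tap is an upright steel barrel, 52 mm across, 8 mm thick at the rim. Its bore tapers like the plug; a springy plastic sleeve in it grips the plug over the last 13 mm or so of travel.
- tap (a joint): How far the tap is pushed down in the soft rubber mount that holds it to the tub wall, in m: 0 at rest, gives about 1 mm for each 2 N of downward push on it, springs back up; the mount is strained beyond 11 mm (a push of about 21 N).
- plug: Loose tapered tap plug, about 0.22 kg, upright in one of the rack's two holes. Origin at the centre of its lower tip, z up its axis. Steel cone 48 mm long, 18 mm across at the tip, 30 mm under the collar; collar 42 mm across, z = 48 to 54 mm; neck 16 mm across to z = 64 mm; on top a black bar handle 60 mm long (along x), 12 mm wide (along y), z = 64 to 90 mm.
- stopper: Loose plain stopper, not for this tap, upright in the rack's other hole: straight 26 mm steel stem, 42 mm collar, round black knob 28 mm across, 78 mm tall. Origin at the centre of its underside.
- rack: Fixed white plastic block 70 x 140 x 60 mm (x, y, z) with two 33 mm holes at y = -35 and +35 mm; plug and stopper hang in them by their collars. Origin at the centre of its underside on the table. It stands left or right of the tap.
- punnet: Loose blue plastic punnet of mushrooms, 110 x 150 mm, 50 mm high, on the other side of the tap from the rack. Origin at the centre of its underside.
- jar: Loose closed glass jar, 68 mm across, 110 mm tall. Origin at the centre of its underside.
- plug_collar (a point): Centre of the underside of the plug's collar, 48 mm above its tip; it meets tap_mouth when the plug is home; axes as the plug's. Closed, the plug's x (either way round) lies along the tub's y. Pressed straight down the plug sticks about 5 to 9 mm proud; while it is being turned, to and fro if need be (0.1 to 0.4 N m), a push of 10 to 16 N seats it, and friction then holds it.
There are look-alikes about, which are no part of the job. Leave any green or yellow look-alike of the plug alone. Leave any blue look-alike of the rack alone.

How it is judged:
On the way, in this order (a step that is already met when the one before it is completed fails the run):
1. the plug is lifted out of the rack (z of plug in the frame of rack above 0.065 m), for 0.1 s.
2. the plug's cone is in the tap's bore (horizontal distance between plug and tap_mouth below 0.006 m and z of plug in the frame of tap_mouth below -0.03 m), for 0.1 s.
At the end, for the whole second after the job is handed in: The plug is home in the tap with its collar within 1.5 mm of the rim, on the bore's axis, upright, its bar handle within about 8 degrees of straight across the spout, at rest and let go; stopper, punnet and jar are where they started (z of plug in the frame of tap_mouth below -0.0465 m and horizontal distance between plug and tap_mouth below 0.003 m and angle between plug's own z axis and vertical below 0.06 rad and angle between the x axis of plug and the y axis of tub, either way round below 0.15 rad and linear speed of plug below 0.01 m/s and distance of stopper from where it was at the start of the episode below 0.015 m and distance of each of punnet, jar from where it was at the start of the episode below 0.03 m); the robot touches nothing.
It fails at once if the tap is forced down on its soft mount (value of joint tap above 0.011 m).
It fails at once if the plug is dropped into the tap (horizontal distance between plug and tap_mouth below 0.015 m and z of plug in the frame of tap_mouth below 0 m and linear speed of plug above 0.5 m/s).
It fails at once if the stopper is moved (distance of stopper from where it was at the start of the episode above 0.015 m).
It fails at once if the punnet or the jar is moved (distance of any of punnet, jar from where it was at the start of the episode above 0.03 m).
It also fails if it takes over 51 s, if anything falls off the work surface, if the arm or the gripper's body presses on something with over 40 N, if the wrist force passes 120 N, or if a joint passes its speed limit or range.

## Working session

There is one attempt and no reset: what is moved stays moved. The work goes in short steps, each a Python script; the robot and the scene stay as the last script left them, time stands still between calls to the robot, and variables do not carry over. Pictures are saved under pics/ and viewed, at most 10 in all, crops included, and the job is handed in when it is done.

```bash
ls; mkdir -p pics
python3 - <<'E'
from workcell import *
import cv2,numpy as np
for n in("scene","side","wrist"):
    c=viewer.capture(n); cv2.imwrite(f"pics/{n}0.png",c["pixels"][:,:,::-1]); np.savez(f"{n}0.npz",**c)
    v=c["view"]; print(n,c.keys(),c["camera_matrix"].tolist(),(-v[:3,:3].T@v[:3,3]).round(3))
a,b=[cv2.imread(f"pics/{n}0.png") for n in("scene","side")]
cv2.imwrite("pics/a.png",cv2.resize(a,(800,600)));cv2.imwrite("pics/b.png",cv2.resize(b,(800,600)))
E
```

```text
pics
scene dict_keys(['pixels', 'camera_matrix', 'view']) [[397.7194295956921, 0.0, 254.5299832127029], [0.0, 397.7194295956921, 192.13502598627096], [0.0, 0.0, 1.0]] [1.12  0.506 0.825]
side dict_keys(['pixels', 'camera_matrix', 'view']) [[375.18816702200627, 0.0, 251.72338718161018], [0.0, 375.18816702200627, 187.43024752549968], [0.0, 0.0, 1.0]] [-0.     0.668  0.564]
wrist dict_keys(['pixels', 'camera_matrix', 'view']) [[298.68219839582264, 0.0, 255.11589600133155], [0.0, 298.68219839582264, 188.16549513333263], [0.0, 0.0, 1.0]] [ 0.155 -0.61   0.373]
```

View pics/a.png

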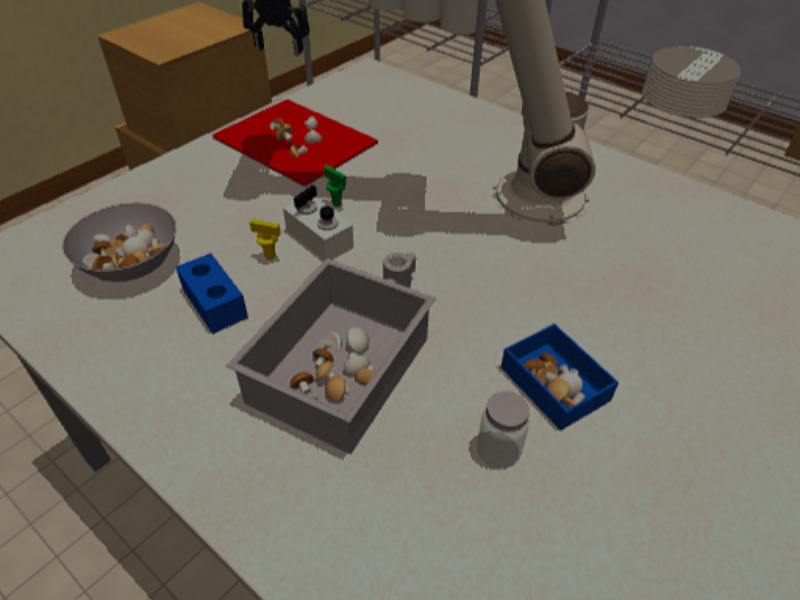

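View pics/b.png

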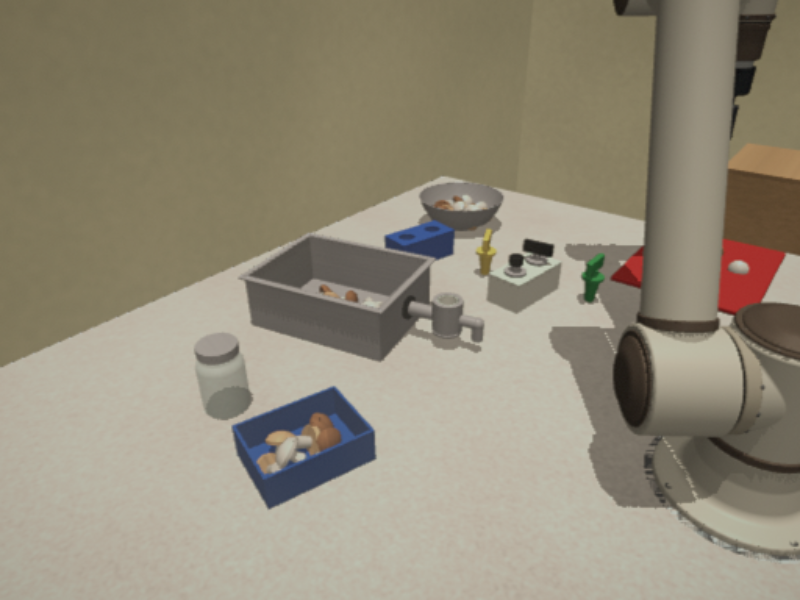

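The scene view shows the plug's black bar at about (306,197), the stopper's knob at (326,214) and the tap mouth at (398,258). In the side view the bar is at (538,248), the knob at (516,260) and the mouth at (448,300), all in 800x600 pixels.

```bash
cat > h.py <<'E'
import numpy as np,cv2
from workcell import *
from scipy.spatial.transform import Rotation as R
def ray(c,p):
    v=np.asarray(c["view"]);K=np.asarray(c["camera_matrix"])
    d=np.linalg.inv(K)@[p[0],p[1],1]; d=v[:3,:3].T@(d*[1,-1,-1])
    return -v[:3,:3].T@v[:3,3], d/np.linalg.norm(d)
def plane(c,p,z):
    o,d=ray(c,p); return o+d*(z-o[2])/d[2]
def tri(*cp):
    A=np.zeros((3,3));b=np.zeros(3)
    for c,p in cp:
        o,d=ray(c,p);M=np.eye(3)-np.outer(d,d);A+=M;b+=M@o
    x=np.linalg.solve(A,b); return x
def snap(n,f,crop=None,s=1):
    c=viewer.capture(n);np.savez(f+".npz",**c)
    im=c["pixels"][:,:,::-1]
    if crop: im=im[crop[1]:crop[3],crop[0]:crop[2]]
    cv2.imwrite(f"pics/{f}.png",cv2.resize(im,None,fx=s,fy=s,interpolation=cv2.INTER_CUBIC)); return c
def down(yaw): # tool down, tool y axis at horizontal angle yaw
    y=np.array([np.cos(yaw),np.sin(yaw),0]);z=np.array([0,0,-1.]);return R.from_matrix(np.c_[np.cross(y,z),y,z]).as_rotvec()
E
python3 - <<'E'
from h import *
a=np.load("scene0.npz");b=np.load("side0.npz");k=.64
for n,p,q in(("bar",(306,196),(538,248)),("knob",(326,213),(516,260)),("tap",(398,258),(448,299))):
    print(n,tri((a,np.array(p)*k),(b,np.array(q)*k)).round(3))
print([plane(a,np.array(p)*k,.1).round(3)[:2].tolist() for p in((332,264),(434,298),(348,418),(232,364))])
print([plane(b,np.array(p)*k,.1).round(3)[:2].tolist() for p in((313,237),(434,262),(380,302),(246,276))])
print("jar,punnet",plane(a,np.array((508,410))*k,.11),plane(a,np.array((560,375))*k,.05))
print(R.from_rotvec(readout.read_ee_rot()).as_matrix().round(2), readout.read_t())
E
```

```text
bar [ 0.435 -0.304  0.088]
knob [ 0.446 -0.237  0.085]
tap [ 0.461 -0.038  0.087]
[[0.559, -0.109], [0.51, 0.08], [0.777, 0.135], [0.819, -0.064]]
[[0.8, -0.059], [0.544, -0.112], [0.528, 0.058], [0.771, 0.13]]
jar,punnet [0.62806659 0.30090475 0.11      ] [0.47640727 0.31010811 0.05      ]
[[-0.93 -0.37 -0.  ]
 [-0.37  0.93  0.  ]
 [ 0.    0.   -1.  ]] 0.15
```

Run:
```python
from h import *
robot.goto([.435,-.304,.25],down(1.77)); snap("wrist","w1")
robot.goto([.461,-.038,.25],down(1.77)); snap("wrist","w2")
print(readout.read_t(),readout.read_joint_positions())
a,b=[cv2.imread(f"pics/w{i}.png") for i in(1,2)]
cv2.imwrite("pics/w12.png",cv2.resize(np.vstack([a,b]),None,fx=.78,fy=.78))
```

```text
2.5917 [ 2.68339436e-01  9.01042292e-02 -3.39282493e-01  1.81132565e-04
 -1.14167969e+00 -1.64161291e+00]
```

View pics/w12.png

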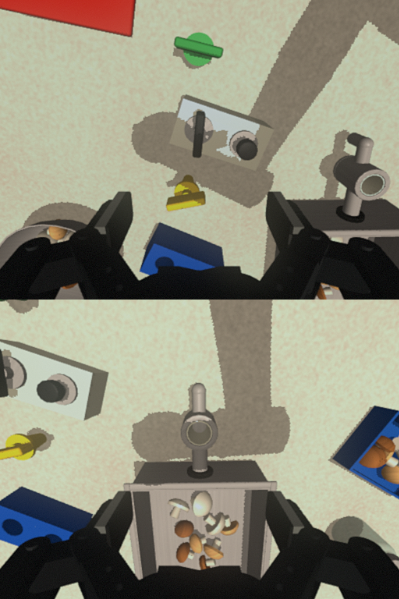

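Top half: bar at about (198,134), stopper knob at (245,148). Bottom half: tap mouth at (201,434), with the tub rim near edge and the spout pointing up. Now masks for exact pixels.

```bash
cat > m.py <<'E'
from h import *
def pts(c,P,z): return np.array([plane(c,p,z)[:2] for p in P])
if __name__=="__main__":
    a=np.load("w1.npz");b=np.load("w2.npz")
    print("optical axis",(-a["view"][2,:3]).round(3))
    g=cv2.cvtColor(a["pixels"],cv2.COLOR_RGB2GRAY)
    sub=(g[130:212,225:285]<50).astype(np.uint8)
    n,l,s,ce=cv2.connectedComponentsWithStats(sub);i=1+np.argmax(s[1:,4])
    cn=cv2.findContours((l==i).astype(np.uint8),0,1)[0][0]+[225,130]
    r=cv2.minAreaRect(cn);bx=cv2.boxPoints(r);print("bar",r,s[i])
    P=pts(a,bx,.095);print("bar world",P.round(4).tolist(),P.mean(0).round(4))
    v=a["pixels"][125:215,215:325];w=b["pixels"][95:255,160:370]
    gb=cv2.cvtColor(b["pixels"],cv2.COLOR_RGB2GRAY)
    cv2.imwrite("pics/c1.png",cv2.resize(v[:,:,::-1],None,fx=5,fy=5))
    cv2.imwrite("pics/c2.png",cv2.resize(w[:,:,::-1],None,fx=3.6,fy=3.6,interpolation=cv2.INTER_CUBIC))
E
python3 m.py
```

```text
optical axis [ 0.309  0.063 -0.949]
bar ((252.9390411376953, 187.5487823486328), (9.717975616455078, 25.840980529785156), 6.34019136428833) [ 23  45  12  26 170]
bar world [[0.4662, -0.307], [0.4377, -0.3095], [0.4369, -0.2994], [0.4654, -0.2967]] [ 0.4515 -0.3031]
```

View pics/c1.png

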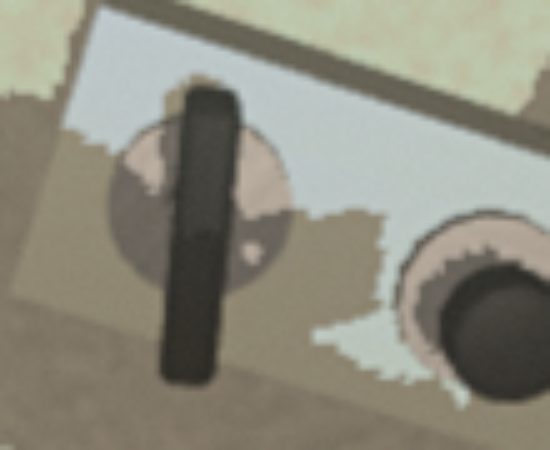

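View pics/c2.png

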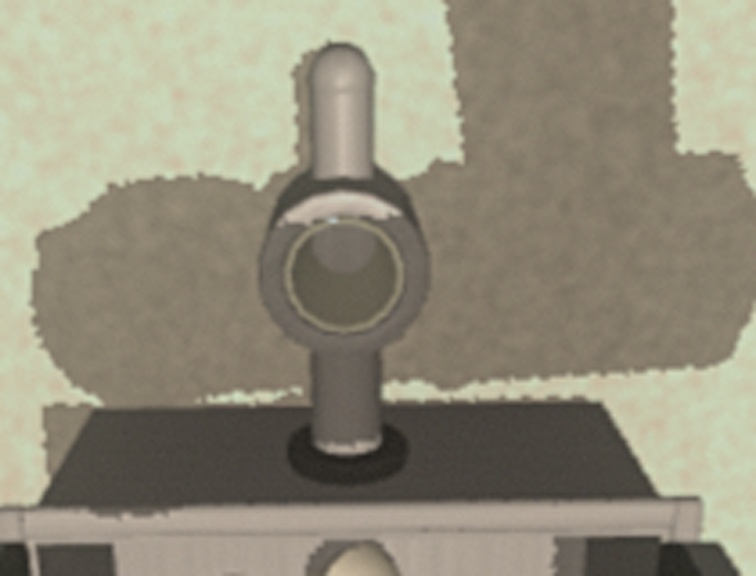

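Run:
```python
from m import *
a=np.load("w1.npz");b=np.load("w2.npz")
g=cv2.cvtColor(a["pixels"],cv2.COLOR_RGB2GRAY)
sub=(g[138:204,244:266]<82).astype(np.uint8)
ys,xs=np.nonzero(sub);print(xs.size)
cen=[(y+138,244+xs[ys==y].mean(),(ys==y).sum()) for y in range(66) if (ys==y).sum()>5]
C=np.array(cen);print(C[0],C[-1])
f=np.polyfit(C[:,0],C[:,1],1)
t,bt=C[0,0]-.5,C[-1,0]+.5
pt=[np.polyval(f,t),t];pb=[np.polyval(f,bt),bt]
for zt in(.076,.102): print("near end",zt,plane(a,pt,zt).round(4))
print("far end",plane(a,pb,.102).round(4))
q=[plane(a,pt,.1),plane(a,pb,.1)];d=q[1]-q[0];print("bar yaw",np.arctan2(d[1],d[0]),"len",np.linalg.norm(d))
# collar circle: left extreme (107,205) right (291,205) at z=.066; crop px /5
print("collar c",plane(a,(215+199/5,125+205/5),.066).round(4))
f4=lambda x,y:(160+x/3.6,95+y/3.6)
print("mouth",plane(b,f4(345,275),.085).round(4), "outer rim", plane(b,f4(345,272),.085).round(4))
e=plane(b,f4(695,497),.1)-plane(b,f4(25,510),.1);print("tub y yaw",np.arctan2(e[1],e[0]),np.linalg.norm(e))
p=plane(b,f4(345,440),.05)-plane(b,f4(342,110),.05);print("pipe x yaw",np.arctan2(p[1],p[0]))
```

```text
678
[143.  256.5   8. ] [201.  252.5   8. ]
near end 0.076 [ 0.4071 -0.3077  0.076 ]
near end 0.102 [ 0.4028 -0.3087  0.102 ]
far end [ 0.4643 -0.3016  0.102 ]
bar yaw 0.11444319192036746 len 0.06229624406216026
collar c [ 0.4353 -0.3044  0.066 ]
mouth [ 0.4626 -0.0373  0.085 ] outer rim [ 0.4617 -0.0375  0.085 ]
tub y yaw 1.7915823173552154 0.20296867110913402
pipe x yaw 0.20832647479638805
```

Run:
```python
from h import *
o=down(.114+np.pi/2)
move_gripper(.040,60)
robot.goto([.435,-.305,.16],o)
print(robot.movel([.435,-.305,.073],feed=.08,guard=8), readout.read_tcp_pos())
move_gripper(.0,60); print("w",readout.read_width(),readout.read_finger_force(),readout.read_ft_force())
robot.movel([.435,-.305,.19],feed=.1)
print("w",readout.read_width(),readout.read_ft_force(),readout.read_tcp_pos(),readout.read_t())
snap("wrist","w3")
robot.goto([.4622,-.0374,.19],down(3.354-.8)); print(readout.read_joint_positions(),readout.read_t())
A=snap("scene","s4")["pixels"];B=snap("side","d4")["pixels"]
A=A[100:220,190:340];B=B[100:240,210:360]
cv2.imwrite("pics/e.png",np.hstack([cv2.resize(x,(400,int(400*x.shape[0]/x.shape[1])),interpolation=2)[:320] for x in(A,B[:120])])[:,:,::-1])
```

```text
False [ 0.43542261 -0.30516487  0.07352264]
w 0.011159528105623836 58.68518373928964 [-1.07530074  1.14214144  4.98556682]
w 0.01135528182540327 [-0.32143132  1.00419357 -3.22050418] [ 0.43452804 -0.30476256  0.18916224] 7.1417
[ 2.70087661e-01  1.47492680e-01 -4.34136731e-01  2.73702184e-04
 -9.89319479e-01 -8.58930430e-01] 8.2417
```

View pics/e.png

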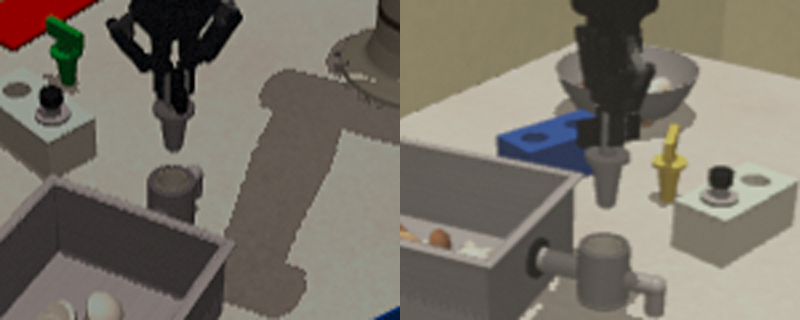

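Plug held upright above the tap. Left: tip at (174,150), mouth at (175,180). Right: tip at (606,205), mouth at (605,243). The two line up, so I'm lowering it under guard.

Run:
```python
from h import *
F=lambda:np.array([readout.read_ft_force() for _ in range(3)]).mean(0).round(2)
print(F())
x,y=.4622,-.0374
print(robot.movel([x,y,.118],feed=.06,guard=4),np.round(readout.read_tcp_pos(),4),F())
print(robot.movel([x,y,.104],feed=.02,guard=4),np.round(readout.read_tcp_pos(),4),F(),np.round(readout.read_moment(),3),readout.read_t())
```

```text
[ 0.05 -0.09 -1.3 ]
False [ 0.4624 -0.0374  0.1183] [ 0.44 -2.47 -1.9 ]
True [ 0.463  -0.0378  0.1114] [ 0.95 -2.24  0.53] [-0.585 -0.507 -0.047] 10.1333
```

```bash
cat > t.py <<'E'
from h import *
x,y=.4622,-.0374
def push(): return np.mean([readout.read_ft_force()[2] for _ in range(3)])+2.0
def step(z,yaw): robot.movel([x,y,z],feed=.02,rotation=down(yaw))
E
python3 - <<'E'
from t import *
move_gripper(0,100)
z=readout.read_tcp_pos()[2];yaw=2.554
for i in range(3):
    z-=min(.002,(12-push())/2000*.7);step(z,yaw);print(round(z,4),push().round(1),np.round(readout.read_tcp_pos()[2],4),readout.read_t())
for k in range(4):
    yaw+=.12; z-=np.clip((12.5-push())/2000*.6,-.002,.0015); step(z,yaw)
    print(round(yaw,2),round(z,4),push().round(1),np.round(readout.read_tcp_pos(),4),np.round(readout.read_moment()[2],2),round(readout.read_t(),2))
E
```

```text
0.1097 4.0 0.1101 10.6
0.1077 6.9 0.1083 10.85
0.1059 8.5 0.1068 11.1
2.67 0.1047 6.4 [ 0.4632 -0.0376  0.1054] 0.05 11.37
2.79 0.1032 6.4 [ 0.463  -0.0378  0.1039] 0.07 11.63
2.91 0.1017 5.7 [ 0.4631 -0.0376  0.1024] 0.14 11.9
3.03 0.1002 7.2 [ 0.4631 -0.0377  0.1009] 0.19 12.17
```

Run:
```python
from t import *
z=.1002;yaw=3.03;d=.12
for k in range(26):
    if yaw+d>3.48 or yaw+d<2.75: d=-d
    yaw+=d; p=push(); z-=np.clip((13-p)/2000*.6,-.002,.0015); step(z,yaw)
    t=readout.read_tcp_pos()[2];p=push()
    print(round(yaw,2),round(z,4),p.round(1),"tcp",round(t,4),"unloaded",round(t+p*.0005,4),np.round(readout.read_moment()[2],2),round(readout.read_t(),2))
    if p>16: break
```

```text
3.15 0.0987 8.3 tcp 0.0995 unloaded 0.1036 0.21 12.43
3.27 0.0973 9.0 tcp 0.0982 unloaded 0.1027 0.23 12.7
3.39 0.0961 9.1 tcp 0.0972 unloaded 0.1017 0.35 12.97
3.27 0.0949 9.5 tcp 0.096 unloaded 0.1008 -0.06 13.23
3.15 0.0939 9.3 tcp 0.0951 unloaded 0.0998 -0.46 13.5
3.03 0.0928 11.7 tcp 0.0941 unloaded 0.0999 -0.23 13.77
2.91 0.0924 11.6 tcp 0.0939 unloaded 0.0997 -0.27 14.03
2.79 0.092 12.7 tcp 0.0936 unloaded 0.0999 -0.46 14.3
2.91 0.0919 13.4 tcp 0.0934 unloaded 0.1001 0.26 14.57
3.03 0.092 12.1 tcp 0.0936 unloaded 0.0997 0.2 14.83
3.15 0.0918 13.5 tcp 0.0934 unloaded 0.1002 0.39 15.1
3.27 0.0919 11.9 tcp 0.0936 unloaded 0.0996 0.23 15.37
3.39 0.0916 12.6 tcp 0.0933 unloaded 0.0996 0.23 15.63
3.27 0.0914 12.9 tcp 0.0932 unloaded 0.0996 -0.31 15.9
3.15 0.0914 14.9 tcp 0.0929 unloaded 0.1004 -0.17 16.17
3.03 0.092 13.4 tcp 0.0935 unloaded 0.1002 -0.18 16.43
2.91 0.0921 12.4 tcp 0.0935 unloaded 0.0997 -0.12 16.7
2.79 0.0919 12.8 tcp 0.0933 unloaded 0.0997 -0.01 16.97
2.91 0.0918 12.1 tcp 0.0934 unloaded 0.0994 0.38 17.23
3.03 0.0916 12.7 tcp 0.0933 unloaded 0.0996 0.23 17.5
3.15 0.0915 13.2 tcp 0.0932 unloaded 0.0998 0.11 17.77
3.27 0.0915 13.8 tcp 0.0934 unloaded 0.1003 0.08 18.03
3.39 0.0918 12.9 tcp 0.0935 unloaded 0.0999 0.08 18.3
3.27 0.0918 12.9 tcp 0.0934 unloaded 0.0999 -0.22 18.57
3.15 0.0917 13.6 tcp 0.0933 unloaded 0.1 -0.14 18.83
3.03 0.0919 12.8 tcp 0.0934 unloaded 0.0998 -0.27 19.1
```

The height has stopped falling while turning, so the collar looks seated. I'll go to the closed angle, unload, let go, back off and check.

Run:
```python
from t import *
for w in(3.15,3.27,3.354): step(.0917,w)
print(push())
step(.0985,3.354);print(push(),readout.read_tcp_pos())
move_gripper(.045); robot.movel([x,y,.17],feed=.1)
robot.goto([x,y,.25],down(1.783)); print(readout.read_t())
c=snap("wrist","w5"); A=c["pixels"][100:250,180:340]
B=snap("side","d5")["pixels"][150:225,245:325]
cv2.imwrite("pics/f.png",np.hstack([cv2.resize(A,(400,375),interpolation=2),cv2.resize(B,(400,375),interpolation=2)])[:,:,::-1])
```

```text
12.925558230067926
2.9558153334180273 [ 0.46331647 -0.03758845  0.09879836]
23.0667
```

View pics/f.png

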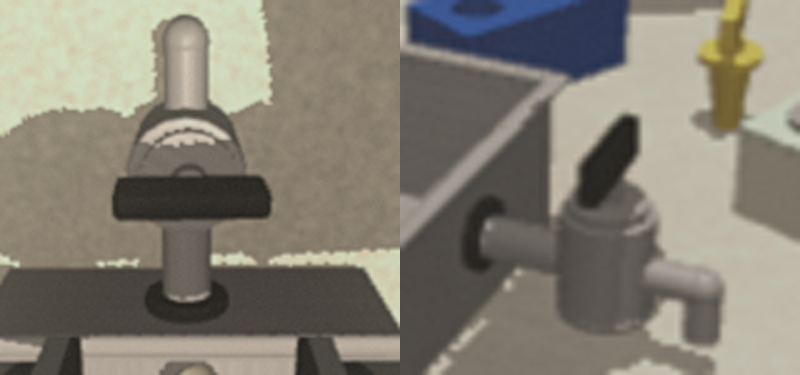

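The bar lies straight across the spout (left panel, from (115,197) to (270,197)), and the collar sits on the rim (right panel, about (610,205)). One light touch on the bar top will confirm the height: about 0.126 if home.

Run:
```python
from t import *
move_gripper(0,60)
robot.movel([x,y,.14],feed=.12); f0=readout.read_ft_force()[2]
for z in np.arange(.131,.1225,-.0007):
    robot.movel([x,y,z],feed=.02); f=np.mean([readout.read_ft_force()[2] for _ in range(4)])-f0
    print(round(readout.read_tcp_pos()[2],4),f.round(2))
    if f>3.5: break
robot.movel([x,y,.17],feed=.12);print(readout.read_t())
```

```text
0.1309 0.24
0.1303 -0.71
0.1296 -0.95
0.1289 0.66
0.1282 -0.64
0.1275 -0.02
0.1269 1.17
0.1263 2.29
0.1256 4.3
27.8583
```

Both the touch and the earlier height suggest the plug is about 1.5 mm proud. I'll regrasp, centre on the lateral force, and twist again with a slightly firmer push.

Run:
```python
from t import *
x,y=.4632,-.0376
move_gripper(.045,60); robot.goto([x,y,.15],down(3.354)); f0=readout.read_ft_force()
robot.movel([x,y,.100],feed=.08); move_gripper(0,100); print(readout.read_t(),np.round(readout.read_tcp_pos(),4))
F=lambda:np.mean([readout.read_ft_force() for _ in range(3)],axis=0)-f0+[0,0,2.16]
z=.097;yaw=3.354;d=-.15;z0=None
for k in range(22):
    if yaw+d>3.6 or yaw+d<2.9: d=-d
    yaw+=d;f=F(); z-=np.clip((15-f[2])/2000*.6,-.002,.0015)
    x+=np.clip(f[0]*1e-4,-2e-4,2e-4);y+=np.clip(f[1]*1e-4,-2e-4,2e-4)
    robot.movel([x,y,z],feed=.02,rotation=down(yaw))
    t=readout.read_tcp_pos();f=F();m=readout.read_moment()
    print(round(yaw,2),f.round(1),"tcp",np.round(t,4),"unl",round(t[2]+f[2]*.000524,4),np.round(m,2),round(readout.read_t(),2))
    if f[2]>18: break
print(x,y,z,yaw,f0)
```

```text
30.9417 [ 0.4634 -0.0375  0.1003]
3.2 [-1.2  0.3 10.5] tcp [ 0.4641 -0.0377  0.0968] unl 0.1023 [-0.12  0.41 -0.25] 31.32
3.05 [-1.2 -1.  12.1] tcp [ 0.4639 -0.0379  0.0958] unl 0.1021 [-0.24  0.57 -0.42] 31.62
2.9 [-3.1  0.  13.2] tcp [ 0.4639 -0.0379  0.0951] unl 0.102 [0.09 0.77 0.14] 31.92
3.05 [-3.5  0.2 13.3] tcp [ 0.4637 -0.038   0.0947] unl 0.1017 [-0.15  0.88  0.3 ] 32.22
3.2 [-2.6 -1.8 12.7] tcp [ 0.4639 -0.0381  0.0944] unl 0.1011 [-0.47  0.7   0.29] 32.52
3.35 [-2.8 -1.7 14.8] tcp [ 0.464  -0.0382  0.0939] unl 0.1017 [-0.4   0.71  0.09] 32.82
3.5 [-3.3 -1.  15. ] tcp [ 0.4638 -0.0382  0.0939] unl 0.1018 [0.   0.86 0.19] 33.12
3.35 [-3.6  1.5 15.5] tcp [ 0.4636 -0.038   0.0938] unl 0.1019 [ 0.58  0.93 -0.27] 33.42
3.2 [-2.1 -0.8 16. ] tcp [ 0.4638 -0.0379  0.0941] unl 0.1025 [ 0.02  0.51 -0.15] 33.72
3.05 [-3.  -0.2 13.9] tcp [ 0.4632 -0.0381  0.0943] unl 0.1015 [ 0.05  0.71 -0.26] 34.02
2.9 [-2.1 -1.9 14.2] tcp [ 0.4632 -0.0383  0.094 ] unl 0.1015 [-0.43  0.57 -0.09] 34.32
3.05 [-2.2 -1.1 15.2] tcp [ 0.4633 -0.0383  0.0939] unl 0.1019 [-0.    0.56  0.26] 34.62
3.2 [-0.7 -
[... 263 characters left out ...]
 15.8] tcp [ 0.4637 -0.0381  0.094 ] unl 0.1023 [ 0.58  0.42 -0.26] 35.82
3.2 [-0.9 -0.6 14. ] tcp [ 0.4637 -0.0383  0.0943] unl 0.1016 [-0.12  0.05 -0.3 ] 36.12
3.05 [-1.2  0.7 14.9] tcp [ 0.4634 -0.0382  0.094 ] unl 0.1018 [ 0.16  0.29 -0.39] 36.42
2.9 [-1.  -1.6 15.5] tcp [ 0.4634 -0.0385  0.094 ] unl 0.1022 [-0.53  0.03  0.09] 36.72
3.05 [-0.8 -0.9 14.7] tcp [ 0.4636 -0.0383  0.0942] unl 0.1019 [0.2  0.18 0.48] 37.02
3.2 [-0.4  0.1 14.6] tcp [ 0.4636 -0.0383  0.0941] unl 0.1018 [0.15 0.11 0.22] 37.32
3.35 [ 0.8 -0.7 14.3] tcp [ 0.4638 -0.0383  0.0941] unl 0.1016 [0.01 0.06 0.11] 37.62
0.4600948528252277 -0.038699446285679166 0.09112836698062815 3.354 [ 0.42474518 -0.06751941  0.3725456 ]
```

Run:
```python
from t import *
f0=np.array([.42,-.07,.37]);x,y,z,yaw=.4601,-.0387,.0911,3.354
F=lambda:np.mean([readout.read_ft_force() for _ in range(3)],axis=0)-f0+[0,0,2.16]
for w in(3.1,2.9,3.1,3.354):
    f=F(); z-=np.clip((17-f[2])/2000*.6,-.002,.001)
    robot.movel([x,y,z],feed=.02,rotation=down(w)); f=F();t=readout.read_tcp_pos()
    print(w,f.round(1),round(t[2],4),"unl",round(t[2]+f[2]*.000524,4))
robot.movel([.4622,-.0381,.0995],feed=.04,rotation=down(3.354));print(F(),readout.read_tcp_pos())
move_gripper(.045,60); robot.movel([.4632,-.038,.16],feed=.15);print(readout.read_t(),np.round(readout.read_joint_positions(),3))
# plan tilted close view from the base side: camera ~0.15 m from collar
c=np.load("w5.npz");v=c["view"]; T=np.eye(4);T[:3,:3]=R.from_rotvec(down(1.783)).as_matrix();T[:3,3]=[.4622,-.0374,.25]
cam=np.linalg.inv(v);X=np.linalg.inv(T)@cam;np.save("X.npy",X);print(X.round(3))
tgt=np.array([.463,-.038,.087])
for el in(30,40,50):
  for dist in(.16,.2):
   for az in(np.pi+.2,np.pi+.6,np.pi-.4,np.pi/2+.2+.6,-np.pi/2-.4):
    d=np.array([np.cos(az)*np.cos(np.radians(el)),np.sin(az)*np.cos(np.radians(el)),np.sin(np.radians(el))])
    for s in(1,-1):
        zc=d;xc=np.cross([0,0,1],zc);xc/=np.linalg.norm(xc);xc*=s;C=np.eye(4);C[:3,:3]=np.c_[xc,np.cross(zc,xc),zc];C[:3,3]=tgt+dist*d
        P=C@np.linalg.inv(X);q=kin.ik(P[:3,3],R.from_matrix(P[:3,:3]).as_rotvec())
        if q is not None: print(el,dist,round(az,2),s,P[:3,3].round(3),np.round(q,2))
```

```text
3.1 [-1.6  0.3 16.1] 0.0932 unl 0.1016
2.9 [-1.9 -0.9 16.9] 0.093 unl 0.1019
3.1 [-2.2 -0.2 17.5] 0.0931 unl 0.1022
3.354 [-0.2  0.9 17. ] 0.0933 unl 0.1022
[ 3.07454946 -2.50930855  3.78194358] [ 0.46362371 -0.03812456  0.09996262]
40.4833 [ 0.269  0.183 -0.477 -0.001 -0.911 -0.057]
[[ 0.001  0.949  0.314  0.082]
 [ 1.    -0.001 -0.001  0.   ]
 [-0.     0.314 -0.949 -0.143]
 [ 0.     0.     0.     1.   ]]
30 0.16 3.34 1 [ 0.448 -0.041  0.058] [-0.94  1.09 -0.98 -2.04 -1.59 -1.13]
30 0.16 3.74 1 [ 0.45  -0.046  0.058] [-0.84  0.79 -0.65 -1.67 -1.35 -1.7 ]
30 0.16 3.74 -1 [ 0.478 -0.028  0.115] [-0.19  0.18 -0.52 -1.06 -0.57  0.05]
30 0.16 2.74 -1 [ 0.479 -0.045  0.115] [-0.45  0.13 -0.95 -3.   -0.24  1.47]
30 0.16 -1.97 1 [ 0.457 -0.052  0.058] [-0.65  0.78 -0.29 -1.26 -1.51 -2.06]
30 0.16 -1.97 -1 [ 0.47  -0.022  0.115] [-0.25  0.32 -0.35 -0.9  -1.    0.4 ]
30 0.2 3.34 1 [ 0.414 -0.048  0.078] [-1.05  1.09 -1.03 -1.95 -1.56 -1.06]
30 0.2 3.74 1 [ 0.421 -0.066  0.078] [-0.92  0.73 -0.67 -1.59 -1.36 -1.75]
30 0.2 3.74 -1 [ 0.449 -0.048  0.135] [-0.24  0.11 -0.54 -1.   -0.63  0.02]
30 
[... 1434 characters left out ...]
11 -1.23 -2.3 ]
50 0.16 -1.97 -1 [ 0.473 -0.014  0.107] [ 0.06  0.25 -0.43 -0.49 -0.78 -0.13]
50 0.2 3.34 1 [ 0.414 -0.048  0.096] [-0.79  0.3  -0.88 -1.88 -0.85 -2.01]
50 0.2 3.34 -1 [ 0.463 -0.038  0.138] [ 0.29  0.07 -0.8   0.1  -0.33 -1.75]
50 0.2 3.74 1 [ 0.421 -0.066  0.096] [-0.71  0.35 -0.63 -1.44 -0.98 -2.28]
50 0.2 3.74 -1 [ 0.463 -0.038  0.138] [ 0.14  0.11 -0.58 -0.31 -0.56 -0.87]
50 0.2 2.74 -1 [ 0.463 -0.038  0.138] [ 0.3   0.06 -1.    0.86 -0.32 -3.08]
50 0.2 2.37 -1 [ 0.463 -0.038  0.138] [ 0.4   0.11 -0.94  0.78 -0.5   2.85]
50 0.2 -1.97 1 [ 0.443 -0.084  0.096] [-0.58  0.51 -0.31 -1.06 -1.29 -2.35]
50 0.2 -1.97 -1 [ 0.463 -0.038  0.138] [ 0.01  0.2  -0.4  -0.46 -0.86 -0.12]
```

Run:
```python
from t import *
robot.goto([.4622,-.0374,.25],down(1.783)); print(readout.read_t())
c=snap("wrist","w6",(200,110,320,220),5)
g=cv2.cvtColor(c["pixels"],cv2.COLOR_RGB2GRAY)[155:200,215:300]
m=(g<60).astype(np.uint8);n,l,s,ce=cv2.connectedComponentsWithStats(m);i=1+np.argmax(s[1:,4]);print(s[i],s[i,:2]+[215,155])
ys,xs=np.nonzero(l==i);k=[(xx,ys[xs==xx].mean()) for xx in np.unique(xs)][4:-4];f=np.polyfit(*np.array(k).T,1)
P=[plane(c,(u+215,np.polyval(f,u)+155),.114) for u in(k[0][0],k[-1][0])];d=P[1]-P[0];print("bar yaw",np.arctan2(d[1],d[0])%np.pi,"target 1.783-1.79")
```

```text
41.8833
[   9   16   63   18 1024] [224 171]
bar yaw 1.802382432199394 target 1.783-1.79
```

View pics/w6.png

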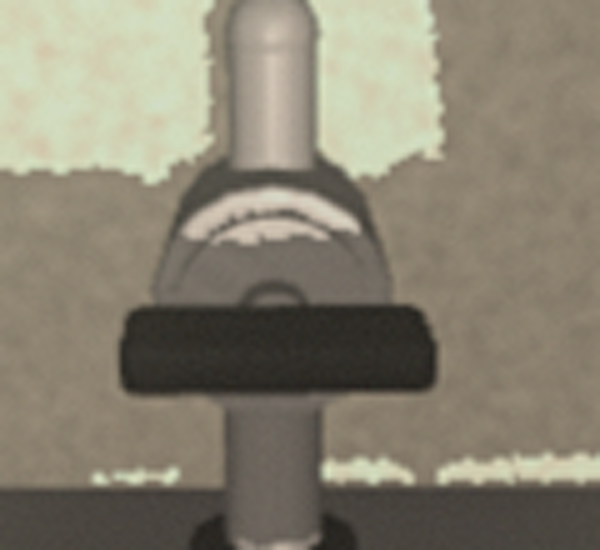

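The bar, from (122,350) to (437,350), is within about 1° of closed. The collar lies flat on the rim around (275,225), and even 17 N with twisting moved it no further. Handing in.

```bash
python3 -c "
from workcell import *
print(job_done())"
```

```text
the job is handed in; nothing more can be done
None
```

I handed the job in at about 42 s with the plug in the tap, let go and the bar about 1° from closed, but two height readings put it about 1.5 mm high, right at the limit; I judged it home because twisting at up to 17 N moved it no further.

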